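Shut and latch the stirrer's electronics hatch

ROBOT

A 6-joint arm with a two-finger parallel gripper is mounted at the origin on the work surface. World frame = base frame: x ahead of the robot, y to its left, z up, the work surface at z = 0. Lengths are in m, angles in rad, forces in N, time in s.
With the tool pointing down it reaches from about 0.4 to 0.925 m from the base axis. Payload 3.4 kg.
Tool frame: the origin (TCP) lies at the very end of the fingers, on their centre line; the grasp point (between the pads) lies 19 mm behind it; z points along the fingers, y is the line along which they close (so a half turn about z gives the same grasp; the last joint's range is limited). The gripper opens to 85 mm and grips with 20 to 120 N. Pads are 22 mm wide; open, the fingers measure 114 mm over their backs; the gripper's body (76 mm by 85 mm) begins 54 mm behind the grasp point. The pads swing forward as they close: fully open they stand 13 mm farther back than shut.
Start: joints at [-1.31, 0.307, 1.506, -0, 1.328, -0.073], TCP at [0.189, -0.543, 0.202] pointing down, gripper open.
Joint ranges: [-3.12, 3.12], [-1.05, 2.28], [0.14, 2.33], [-1.42, 4.57], [0.1, 2.73], [-2.68, 2.68]. Speed limits (rad/s): [2.57, 2.57, 3.14, 3.14, 3.14, 3.14].

INTERFACE

Orientations are given as a rotation vector (axis times angle).
In Python, from rig import read_state, viewer, bot gives the robot as it stands.
- The arm moves only by the tool step_arm, never from a script. Its argument "plan" is a list of rows, each an object with "linear": the shift along the tool's x, y, z normalised to -1 to 1, where 1 is 30 cm, a list of three; "yaw": the turn about the tool's z normalised to -1 to 1, where 1 is pi/4 rad. A call has 1 to 12 rows; each row is the pose to reach, as a shift and turn from the pose commanded when the call began, along the tool's axes at that moment; what a row does not reach only later rows make up. A row lasts 1/12 s, in which the tool goes at most 41.7 mm and 7.16 degrees, less where a joint would pass 70% of its speed; a pose out of reach is approached as far as the arm can. A call with a number of a shift or a turn outside -1 to 1 is refused whole. A call with a gripper value outside its range is refused whole. "grip" is the opening, from -1 (shut) to 1 (fully open), so that 0 is half open, set as the call begins (left out, the last holds). The fingers move at their own pace and stop on an object; "force" is the grip in N (left out, the last holds). Time passes only in rows, so rows that repeat a pose let the fingers close. It gives the time, the measured TCP pose, the force, the opening and the grip force at its end, in the units of the state.
- read_state(): the state, without advancing time (a new reading comes with each control period).
- viewer.read_camera(name): name is "scene" or "top" or "wrist"; returns (picture, depth): 480x640x3 uint8, red, green, blue; 480x640 float32, m along the optical axis (not along the pixel's ray), 0 where there is no reading.
- viewer.camera_model(name): a dict with "mtx" (3x3 intrinsics, pixels), "k1" (the pictures are not rectified: a ray, as slopes to the right and down, at radius r is drawn at 1 + k1 r^2 times it, then the intrinsics apply), "xyz" and "rotation" of the camera in the world; the wrist camera has in their place "tool_from_camera" (4x4, takes a point from camera to tool coordinates, whose origin is the TCP and whose axes are the flange's). Camera axes: x right, y down, z forward; pixel columns grow to the right and rows downward; lengths in m; the calibration is good to about 2 mm. A picture is of the moment at which its call begins: read the wrist's pose just before it. camera_model takes no time and is no camera call.
- bot.finish_job(): hands the job in; it is judged then, once.
The state is a dict: "clock": time; "q": joint angles; "dq": joint speeds; "effort": joint torques, N m; "ee_pos": TCP position; "tcp_rot": TCP orientation; "ft_force": force on the tool from outside, world axes, zero at the start; "moment": the same for the moment, N m; "width": opening from 0.0 (shut) to 1.0 (fully open); "gripper_force": force on a finger pad.
Only numpy, scipy, OpenCV 4.12 (cv2) and the standard library are available. Lean on these libraries where they do the work, as an engineer would, in place of code of your own. Each camera call takes 0.05 s, during which the arm holds its last target. There are 200 camera calls.

TASK

The grey hatch on top of the blue stirrer hotplate has been left open after a repair. Swing it fully shut, then turn its black wing knob clockwise about a quarter turn, as far as it goes, so that the tongue underneath swings behind the frame edge and holds the hatch. Do not disturb the glass dish on the hotplate or the other things on the bench.

Things in the scene. Friction and masses are not known exactly. Their poses are not given: they have to be found in the camera images.
- stirrer: Blue hotplate stirrer fixed to the bench, 240 (x) by 300 (y) by 90 mm high. Origin: centre of its underside; x to its back, y to its left; the front with three grey dials faces -x. Left half of the top: round aluminium plate, 130 mm across, at y +75, top at z 110. Right half: a bay at x -60 to +70, y -135 to -15, under the hatch. The 4 mm deck round the bay is the frame.
- hatch (a joint): Opening angle of the grey hatch, rad: 0 shut flat, up to 1.2; starts at 0.45 to 1.0. A plate 152 mm from hinge to free edge, 140 wide, 5 thick; its top is 95.5 mm above the bench when shut. Hinged at the back (+x); the front edge rises. Stiff hinge: it stays where left; about 5 N near the free edge moves it. It cannot shut with the tongue already turned under the frame.
- hatch_hinge (a point): Middle of the hatch's hinge line, at stirrer x +78, y -75, z +93 mm. The hinge line is the stirrer's y axis. The point's frame turns with the hatch: its -x runs from hinge to free edge, y along the hinge, z out of the hatch's top face (which is 2.5 mm along z).
- hatch_edge (a point): Middle of the hatch's free edge, on the top face, 152 mm from the hinge.
- wing (a joint): Turn of the black wing knob, rad, clockwise seen from outside (above): 0 = wing parallel to the hinge, tongue clear of the frame; 1.5 = stop, wing pointing from hinge to free edge, tongue under the front frame edge. Starts at 0 to 0.3. Stiff, about 0.05 N m; stays where it is left.
- wing_grip (a point): Grip point on the knob axis, mid-blade, 27 mm above the hatch's top face, 118 mm from the hinge, on the hatch's middle line. The wing is an upright blade 42 mm long (point y), 10 thick (x), from 12 to 40 mm above the hatch, on a 26 mm round boss. z: knob axis, out of the hatch. A white line on top marks the end (-y) over the tongue.
- tongue_tip (a point): Middle of the outer end of the steel cam tongue, under the hatch, 32 mm from the knob axis along the wing's -y; the tongue is 10 mm wide, 5 mm thick, its top about 3 mm below the underside of the deck when the hatch is shut.
- dish: Glass dish standing on the hotplate, rim 90 mm across, 45 mm high, origin at the centre of its underside. Leave it.
- cork_ring: Cork flask ring, 110 mm across, 30 mm high, on the bench to the right of the stirrer. Leave it.
- reagent: Capped glass bottle, 70 mm across, 150 mm high, behind the stirrer. Leave it.
- vial: Small amber jar, 32 mm across, 50 mm high, behind the stirrer. Leave it.
- cylinder: Clear measuring cylinder, 220 mm tall on a 70 mm foot, left of the stirrer. Leave it.
- driver: Screwdriver, 180 mm long, lying to the right of the stirrer. Leave it.
- scoop: Steel lab scoop, 180 mm long, lying to the left of the stirrer. Leave it.
- knobcap: Grey round knob cap, 36 mm across, 20 mm high, on the bench in front of the stirrer. Leave it.

How it is judged:
On the way, in this order (a step that is already met when the one before it is completed fails the run):
1. the hatch is shut flat on the deck (value of joint hatch below 0.04 rad), for 0.2 s.
2. with the hatch shut, the wing knob is turned so that its tongue is behind the frame edge (value of joint hatch below 0.04 rad and value of joint wing above 1.2 rad), for 0.2 s.
At the end, for the whole second after the job is handed in: The hatch is shut (within 0.04 rad, about 6 mm at its free edge), the wing knob is turned beyond 1.2 rad (its stop is at 1.5), so the tongue lies behind the front frame edge, and both are at rest (all of step 2 and velocity of joint wing between -0.1 and 0.1 rad/s and velocity of joint hatch between -0.1 and 0.1 rad/s); the robot touches nothing.
It fails at once if the dish is shifted by more than 30 mm or tipped (distance of dish from where it was at the start of the episode above 0.03 m or angle between dish's own z axis and vertical above 0.4 rad).
It fails at once if another thing on the bench is shifted by more than 40 mm (distance of any of cork_ring, reagent, vial, cylinder, driver, scoop, knobcap from where it was at the start of the episode above 0.04 m).
It also fails if it takes over 51 s, if anything falls off the work surface, if the arm or the gripper's body presses on something with over 40 N, if the wrist force passes 120 N, or if a joint passes its speed limit or range.

## Working session

There is one attempt and no reset: what is moved stays moved. The work goes in short steps, Python scripts to look and compute and a tool call to move; the robot and the scene stay as the last step left them, time stands still between calls to the robot, and variables do not carry over. Pictures are saved under pics/ and viewed, at most 10 in all, crops included, and the job is handed in when it is done.

Besides the shell and the picture viewer there is one more tool, called after ">>>" as name(argument=value, ...), one argument or row to a line, values as JSON. step_arm: Moves the arm, as the interface text tells. Scaled input: -1 to 1 covers 30 cm each way for a shift and pi/4 rad each way for a turn. Its arguments: {"type":"object","properties":{"plan":{"type":"array"},"grip":{"type":"number"},"force":{"type":"number"}},"required":["plan"]}

```bash
ls; mkdir -p pics
cat > h.py <<'E'
import numpy as np, cv2
from rig import read_state, viewer, bot
from scipy.spatial.transform import Rotation as R
def cam(name):
    s=read_state(); img,d=viewer.read_camera(name); m=viewer.camera_model(name)
    if name=="wrist":
        T=np.eye(4); T[:3,:3]=R.from_rotvec(s["tcp_rot"]).as_matrix(); T[:3,3]=s["ee_pos"]
        T=T@np.array(m["tool_from_camera"])
    else:
        T=np.eye(4); r=np.array(m["rotation"]); T[:3,:3]=r if r.shape==(3,3) else R.from_rotvec(r).as_matrix(); T[:3,3]=m["xyz"]
    return img,d,m,T
def pts(d,m,T):
    K=np.array(m["mtx"]); h,w=d.shape
    v,u=np.mgrid[:h,:w].astype(np.float64)
    n=cv2.undistortPoints(np.stack([u.ravel(),v.ravel()],1)[:,None],K,np.array([m["k1"],0,0,0.]))[:,0].reshape(h,w,2)
    c=np.dstack([n[...,0]*d,n[...,1]*d,d])
    return c@T[:3,:3].T+T[:3,3]
E
python3 - <<'E'
from h import *
s=read_state(); print({k:np.round(v,3).tolist() for k,v in s.items()})
for n in ("scene","top"):
    img,d,m,T=cam(n); cv2.imwrite(f"pics/{n}0.png",img[...,::-1]); np.savez(f"{n}0.npz",img=img,d=d,P=pts(d,m,T))
    print(n,np.round(T,3).tolist(),m["k1"],np.array(m["mtx"]).tolist())
E
```

```text
pics
{'clock': 0.0, 'q': [-1.31, 0.308, 1.508, 0.0, 1.328, -0.074], 'dq': [0.0, -0.001, 0.002, -0.0, 0.001, 0.0], 'effort': [0.002, -45.754, -25.192, -0.0, 0.013, 0.0], 'ee_pos': [0.189, -0.542, 0.201], 'tcp_rot': [-3.096, -0.523, 0.0], 'ft_force': [-0.311, 0.83, 0.079], 'moment': [-0.03, 0.007, 0.04], 'gripper_force': 0.0, 'width': 1.002}
scene [[0.242, 0.607, -0.757, 1.466], [0.97, -0.146, 0.193, -0.187], [0.007, -0.781, -0.624, 0.843], [0.0, 0.0, 0.0, 1.0]] 0.032104204493624756 [[521.642607920493, 0.0, 310.0499432806551], [0.0, 521.642607920493, 239.54892369362034], [0.0, 0.0, 1.0]]
top [[-0.149, -0.966, 0.211, 0.38], [-0.989, 0.146, -0.03, 0.067], [-0.002, -0.213, -0.977, 1.081], [0.0, 0.0, 0.0, 1.0]] -0.10619435447081464 [[529.5768118247557, 0.0, 323.8773832201197], [0.0, 529.5768118247557, 243.18319971713308], [0.0, 0.0, 1.0]]
```

View pics/top0.png

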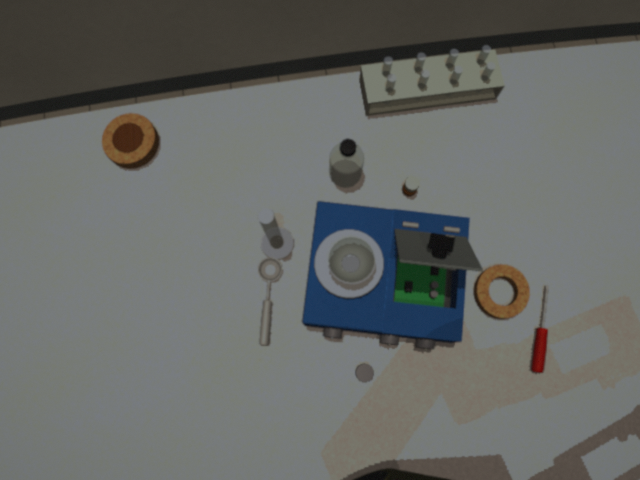

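View pics/scene0.png

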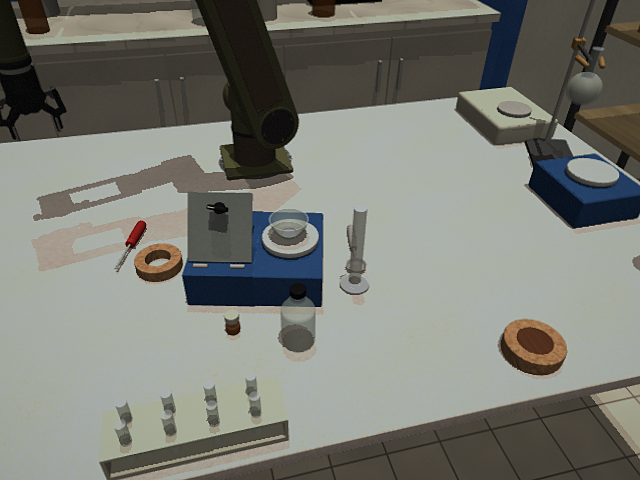

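The top view shows the blue stirrer (cols 305–468, rows 203–340), with the hatch steeply open and its knob at about (440, 244). In the scene view, the hatch's outer face is at cols 188–252, rows 193–262, with the knob at (217, 208).

Run:
```python
from h import *
z=np.load("top0.npz"); img,P,d=z["img"],z["P"],z["d"]
hsv=cv2.cvtColor(img,cv2.COLOR_RGB2HSV)
blue=(hsv[...,0]>100)&(hsv[...,0]<125)&(hsv[...,1]>120)&(d>0)
roi=np.zeros_like(blue); roi[195:350,295:480]=1
zz=P[...,2]; t=blue&roi&(abs(zz-.09)<.012)
print("top z",np.median(zz[t]),t.sum())
rect=cv2.minAreaRect((P[t][:,:2]*1000).astype(np.float32)); print("rect",rect)
# plate circle & dish
w=roi&(abs(zz-.110)<.008)&(hsv[...,1]<60); print("plate",P[w].mean(0),w.sum())
z2=np.load("scene0.npz"); I,Q=z2["img"],z2["P"]
q=Q[195:262,190:252].reshape(-1,3); c=I[195:262,190:252].reshape(-1,3).astype(int)
ok=(np.ptp(c,1)<25)&(q[:,2]>.1)&(q[:,2]<.3)&(c.mean(1)>50); q=q[ok]
ctr=np.median(q,0)
for _ in range(3):
    n=np.linalg.svd(q-q.mean(0),full_matrices=False)[2][2]; q=q[abs((q-q.mean(0))@n)<.004]
n*=np.sign(n[2]); print("hatch n",n,"c",q.mean(0),len(q),"angle",np.arccos(n[2]), "dir",np.degrees(np.arctan2(n[1],n[0])))
k=Q[198:220,203:232].reshape(-1,3);h=(k-q.mean(0))@n; kk=k[(h>.03)&(h<.045)]; print("knob top",kk.mean(0),len(kk),np.ptp(kk,axis=0)); 
print("knob pts dir", np.linalg.svd(kk-kk.mean(0))[2][0])
```

```text
top z 0.09038216070290772 10031
rect ((525.7216796875, -75.44895935058594), (295.8808288574219, 239.8865203857422), 74.66737365722656)
plate [ 0.54096115 -0.00846967  0.11079261] 2246
hatch n [ 0.79851403 -0.2202067   0.56025383] c [ 0.54514373 -0.15293177  0.15504676] 3239 angle 0.9761041185228243 dir -15.417291691384493
knob top [ 0.55183664 -0.15773717  0.21276335] 98 [0.02158869 0.04053072 0.01236252]
knob pts dir [ 0.32237825  0.9379323  -0.12788771]
```

```bash
cat >> h.py <<'E'
PSI=np.radians(-15.35); EX=np.array([np.cos(PSI),np.sin(PSI),0]); EY=np.array([-EX[1],EX[0],0])
C=np.array([.5257,-.0754,0]); H=C+.078*EX-.075*EY+[0,0,.093]
def to(*targets):
    """targets (x,y from hinge mid in stirrer axes, world z, wing-yaw rad cw; tool y along EX at 0) -> rows"""
    s=read_state(); M=R.from_rotvec(s["tcp_rot"]).as_matrix(); p=s["ee_pos"]
    rel=np.array(p)-H
    cw=PSI-np.arctan2(M[1,1],M[0,1]); cw=(cw+np.pi)%(2*np.pi)-np.pi
    print("t",round(s["clock"],2),"at",np.round([rel@EX,rel@EY,p[2],cw],4),"F",np.round(s["ft_force"],1),"w",round(s["width"],3),"q6",round(s["q"][5],2))
    for x,y,z,a in targets:
        W=H+x*EX+y*EY; W[2]=z
        print(np.round(M.T@(W-p)/.3,3).tolist(),"yaw",round((a-cw)/(np.pi/4),3))
E
python3 -c "
from h import *; print(H)
to((-.045,-.045,.3,0))"
```

```text
[ 0.58106389 -0.16837225  0.093     ]
t 0.1 at [-0.2793 -0.4646  0.2013  0.968 ] F [0.4 0.2 0.2] w 0.999 q6 -0.07
[1.436, -0.71, -0.328] yaw -1.233
```

>>> step_arm(
  plan=[
    {"linear": [0,0,-0.4],"yaw": 0},
    {"linear": [0,0,-0.4],"yaw": 0},
    {"linear": [0,0,-0.4],"yaw": 0},
    {"linear": [0.73,-0.35,-0.4],"yaw": -0.62},
    {"linear": [0.73,-0.35,-0.4],"yaw": -0.62},
    {"linear": [0.73,-0.35,-0.4],"yaw": -0.62},
    {"linear": [0.73,-0.35,-0.4],"yaw": -0.62},
    {"linear": [0.73,-0.35,-0.4],"yaw": -0.62},
    {"linear": [0.73,-0.35,-0.4],"yaw": -0.62},
    {"linear": [0.73,-0.35,-0.4],"yaw": -0.62},
    {"linear": [0.73,-0.35,-0.4],"yaw": -0.62},
  ],
  grip=-1,
  force=40,
)

```text
clock: 1.02
ee_pos: [0.3622, -0.3703, 0.3218]
tcp_rot: [-2.877, -1.26, 0.001]
ft_force: [-0.3, -0.5, 0.5]
width: 0.005
gripper_force: 0.0
```

```bash
python3 -c "
from h import *
to((-.045,-.045,.3,0),(-.045,-.045,.215,0))"
```

```text
t 1.02 at [-0.1576 -0.2527  0.3218  0.477 ] F [-0.3 -0.5  0.5] w 0.005 q6 -0.13
[0.787, 0.016, 0.073] yaw -0.607
[0.787, 0.016, 0.356] yaw -0.607
```

>>> step_arm(
  plan=[
    {"linear": [0.787,0.016,0.0],"yaw": -0.607},
    {"linear": [0.787,0.016,0.0],"yaw": -0.607},
    {"linear": [0.787,0.016,0.0],"yaw": -0.607},
    {"linear": [0.787,0.016,0.0],"yaw": -0.607},
    {"linear": [0.787,0.016,0.0],"yaw": -0.607},
    {"linear": [0.787,0.016,0.0],"yaw": -0.607},
    {"linear": [0.787,0.016,0.0],"yaw": -0.607},
    {"linear": [0.787,0.016,0.073],"yaw": -0.607},
    {"linear": [0.787,0.016,0.073],"yaw": -0.607},
  ],
)

```text
clock: 1.77
ee_pos: [0.5233, -0.2026, 0.2966]
tcp_rot: [-2.499, -1.896, 0.006]
ft_force: [-0.8, 0.0, -0.8]
width: -0.001
gripper_force: 0.0
```

Run:
```python
from h import *
r,a=.136,.0145
to((-.045,-.045,.215,0),*[(-r*np.cos(t)+.0025*np.sin(t)+a,-.045,.093+r*np.sin(t)+.0025*np.cos(t),0) for t in (.95,.85,.75,.65,.55,.45,.35,.25,.15,.05,0,-.02)])
img,d,m,T=cam("scene"); cv2.imwrite("pics/s1.png",cv2.resize(img[120:330,120:400,::-1],None,fx=2.5,fy=2.5))
```

```text
t 1.77 at [-0.0466 -0.0483  0.2966  0.0048] F [-0.8  0.  -0.8] w -0.001 q6 -0.17
[0.011, 0.007, 0.272] yaw -0.006
[0.011, -0.051, 0.306] yaw -0.006
[0.011, -0.087, 0.333] yaw -0.006
[0.01, -0.12, 0.365] yaw -0.006
[0.01, -0.15, 0.399] yaw -0.006
[0.01, -0.176, 0.436] yaw -0.006
[0.01, -0.198, 0.475] yaw -0.006
[0.01, -0.216, 0.517] yaw -0.006
[0.01, -0.23, 0.56] yaw -0.006
[0.01, -0.239, 0.604] yaw -0.006
[0.01, -0.244, 0.649] yaw -0.006
[0.01, -0.245, 0.672] yaw -0.006
[0.01, -0.245, 0.681] yaw -0.006
```

View pics/s1.png

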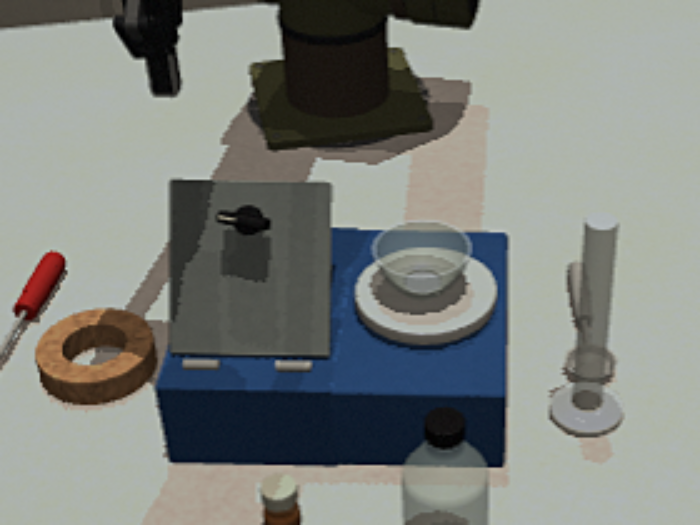

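The hatch is untouched and the gripper sits above and behind it, with its tip at crop (165, 93). That is about 10 px higher than the projected TCP, so I'll check the fingertip with depth.

Run:
```python
from h import *
img,d,m,T=cam("scene"); P=pts(d,m,T); p=np.array(read_state()["ee_pos"])
S=P-H; x,y=S@EX,S@EY
k=(np.linalg.norm(P[...,:2]-p[:2],axis=2)<.06)&(P[...,2]>.23)
print(k.sum(), p)
v,u=np.nonzero(k)
for vv in range(v.max()-14,v.max()+1,2):
    s=v==vv
    if s.any(): print(vv,u[s].min(),u[s].max(),np.round([P[k][s][:,2].mean(),x[k][s].mean(),y[k][s].min(),y[k][s].max()],4))
```

```text
5578 [ 0.52407161 -0.20334776  0.29919874]
144 178 190 [ 0.3579 -0.0358 -0.0562 -0.0361]
146 178 190 [ 0.3537 -0.0357 -0.0567 -0.0348]
148 178 191 [ 0.3496 -0.0352 -0.0576 -0.0356]
150 179 191 [ 0.345  -0.0357 -0.0568 -0.0361]
152 179 191 [ 0.3406 -0.0358 -0.0571 -0.0366]
154 179 191 [ 0.337  -0.0344 -0.0584 -0.0364]
156 180 190 [ 0.3325 -0.0346 -0.0566 -0.0367]
158 183 189 [ 0.3254 -0.0392 -0.0518 -0.0401]
```

>>> step_arm(
  plan=[
    {"linear": [0.0,0.0,0.14],"yaw": 0},
    {"linear": [0.0,0.0,0.28],"yaw": 0},
    {"linear": [0.0,0.0,0.28],"yaw": 0},
    {"linear": [0.0,0.0,0.28],"yaw": 0},
  ],
)

```text
clock: 2.2
ee_pos: [0.5232, -0.2025, 0.2149]
tcp_rot: [-2.5, -1.894, 0.005]
ft_force: [1.1, 0.0, 0.7]
width: -0.001
gripper_force: 0.0
```

Run:
```python
from h import *
to((-.045,-.045,.215,0))
img,d,m,T=cam("scene"); cv2.imwrite("pics/s2.png",cv2.resize(img[140:290,150:340,::-1],None,fx=4,fy=4))
```

```text
t 2.2 at [-0.0468 -0.0483  0.2149  0.0061] F [1.1 0.  0.7] w -0.001 q6 -0.17
[0.011, 0.006, -0.0] yaw -0.008
```

View pics/s2.png

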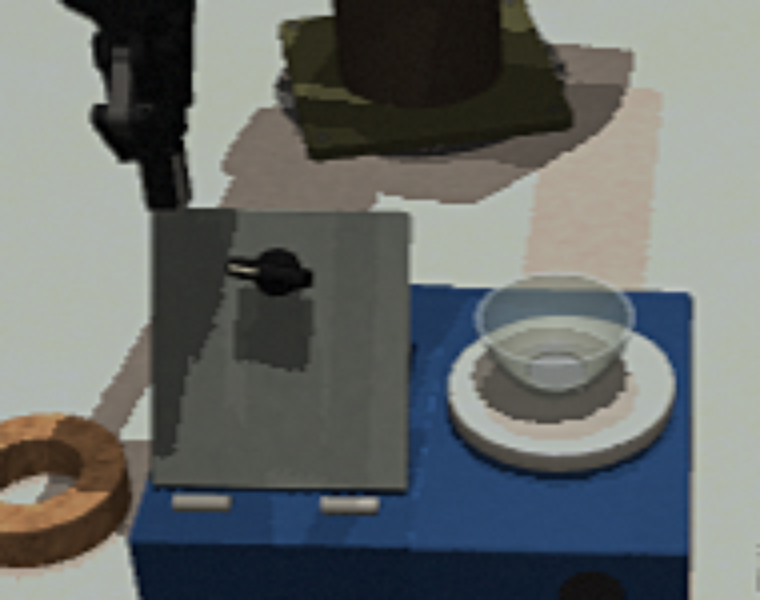

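>>> step_arm(
  plan=[
    {"linear": [0.0,-0.04,0.0],"yaw": 0},
    {"linear": [0.0,-0.04,0.02],"yaw": 0},
    {"linear": [0.0,-0.04,0.04],"yaw": 0},
    {"linear": [0.0,-0.04,0.06],"yaw": 0},
    {"linear": [0.0,-0.04,0.06],"yaw": 0},
  ],
)

```text
clock: 2.67
ee_pos: [0.5136, -0.1989, 0.1976]
tcp_rot: [-2.502, -1.899, 0.001]
ft_force: [0.7, 0.0, 0.5]
width: 0.001
gripper_force: 0.0
```

```bash
cat > ang.py <<'E'
from h import *
to()
img,d,m,T=cam("scene"); P=pts(d,m,T); S=P-H; x,y=S@EX,S@EY
c=img.astype(int)
k=(abs(y)<.066)&(x<-.02)&(x>-.15)&(S[...,2]>.0)&(S[...,2]<.17)&(np.hypot(x,S[...,2])<.15)&(np.ptp(c,2)<25)&((y>.025))
a=np.arctan2(S[k][:,2],-x[k])-.0025/np.hypot(x[k],S[k][:,2])
print("hatch angle",np.median(a),k.sum(),np.percentile(a,[10,90]))
E
python3 ang.py
```

```text
t 2.67 at [-0.057  -0.0473  0.1976  0.0044] F [0.7 0.  0.5] w 0.001 q6 -0.17
hatch angle 0.9746630355430315 957 [0.93974723 1.00682665]
```

>>> step_arm(
  plan=[
    {"linear": [0.0,0.0,0.02],"yaw": 0},
    {"linear": [0.0,0.0,0.04],"yaw": 0},
    {"linear": [0.0,0.0,0.05],"yaw": 0},
    {"linear": [0.0,0.0,0.05],"yaw": 0},
  ],
)

```text
clock: 3.05
ee_pos: [0.5133, -0.1987, 0.1819]
tcp_rot: [-2.501, -1.898, 0.002]
ft_force: [-0.3, -0.6, -0.5]
width: -0.001
gripper_force: 0.0
```

```bash
python3 ang.py
```

```text
t 3.05 at [-0.0573 -0.0472  0.1819  0.0044] F [-0.3 -0.6 -0.5] w -0.001 q6 -0.17
hatch angle 0.9766962586437772 956 [0.94281275 1.00946624]
```

>>> step_arm(
  plan=[
    {"linear": [0.0,0.0,0.02],"yaw": 0},
    {"linear": [0.0,0.0,0.04],"yaw": 0},
    {"linear": [0.0,0.0,0.05],"yaw": 0},
    {"linear": [0.0,0.0,0.05],"yaw": 0},
  ],
)

```text
clock: 3.43
ee_pos: [0.5132, -0.1988, 0.1671]
tcp_rot: [-2.501, -1.898, 0.002]
ft_force: [-0.1, -0.5, -0.8]
width: -0.001
gripper_force: 0.0
```

```bash
python3 ang.py
python3 - <<'E'
from h import *
img,d,m,T=cam("scene"); P=pts(d,m,T); p=np.array(read_state()["ee_pos"])
S=P-H; x,y=S@EX,S@EY
v,u=np.mgrid[:480,:640]
for vv in range(170,215,3):
    s=(v==vv)&(abs(y+.047)<.012)&(u>170)&(u<200); 
    if s.any(): print(vv,np.round([P[s][:,2].mean(),x[s].mean(),y[s].min(),y[s].max()],4),img[s].mean(0).astype(int))
cv2.imwrite("pics/s3.png",cv2.resize(img[140:290,150:340,::-1],None,fx=4,fy=4))
E
```

```text
t 3.43 at [-0.0574 -0.0473  0.1671  0.0044] F [-0.1 -0.5 -0.8] w -0.001 q6 -0.17
hatch angle 0.9765195222977145 968 [0.94546966 1.00959604]
170 [ 0.3087 -0.0217 -0.0554 -0.0353] [17 17 17]
173 [ 0.305  -0.0166 -0.0549 -0.0355] [19 19 18]
176 [ 0.2976 -0.0175 -0.0546 -0.0352] [35 35 33]
179 [ 0.2905 -0.0179 -0.0494 -0.0355] [35 35 33]
182 [ 0.2801 -0.0233 -0.05   -0.0366] [27 26 26]
185 [ 0.282  -0.0092 -0.0572 -0.0351] [45 44 43]
188 [ 0.2746 -0.0098 -0.0583 -0.0351] [27 27 27]
191 [ 0.2725 -0.0022 -0.0573 -0.0353] [20 21 20]
194 [ 0.2565 -0.0156 -0.0573 -0.0353] [19 20 19]
197 [ 0.2345 -0.0375 -0.0575 -0.0356] [33 33 32]
200 [ 0.2219 -0.045  -0.0564 -0.0361] [23 23 22]
203 [ 0.2142 -0.0451 -0.0559 -0.0367] [19 19 18]
206 [ 0.2064 -0.0452 -0.0579 -0.0384] [20 21 19]
209 [ 0.1911 -0.0557 -0.0577 -0.0383] [54 54 50]
212 [ 0.1816 -0.058  -0.0573 -0.0416] [49 50 46]
```

View pics/s3.png

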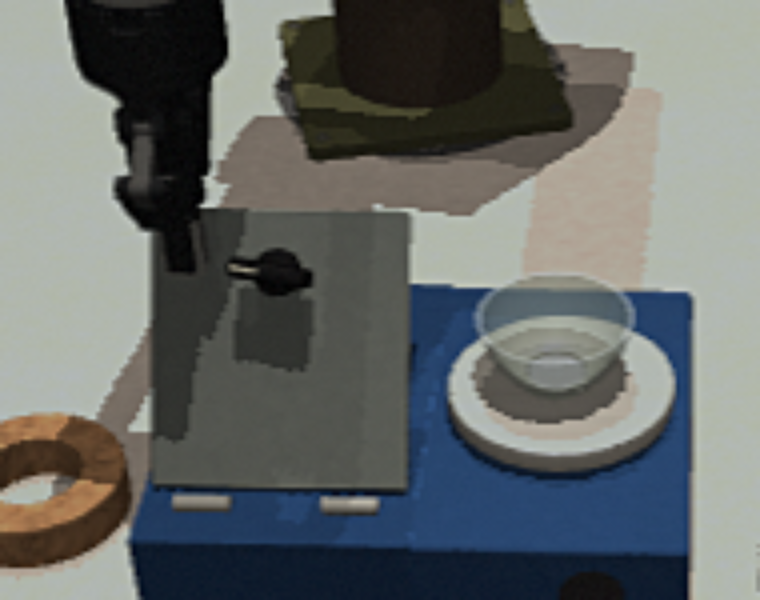

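The fingertip is now in front of the hatch face, at crop (182, 270). It sits about 28 mm above the reported TCP, so I'll use that offset.

Run:
```python
from h import *
r,a=.131,.012
to(*[(-r*np.cos(t)+.0025*np.sin(t)+a,-.047,.093-.028+r*np.sin(t)+.0025*np.cos(t),0.0044) for t in (.92,.84,.76,.68,.6,.52,.44,.36,.28,.2)])
```

```text
t 3.53 at [-0.0567 -0.0474  0.1679  0.0044] F [-0.1 -0.   0.2] w -0.0 q6 -0.17
[0.001, -0.029, -0.009] yaw 0.0
[0.001, -0.056, 0.012] yaw 0.0
[0.001, -0.082, 0.036] yaw 0.0
[0.001, -0.105, 0.062] yaw 0.0
[0.001, -0.127, 0.09] yaw 0.0
[0.001, -0.146, 0.119] yaw 0.0
[0.0, -0.162, 0.15] yaw 0.0
[0.0, -0.177, 0.182] yaw 0.0
[0.0, -0.188, 0.214] yaw 0.0
[0.0, -0.197, 0.248] yaw 0.0
```

>>> step_arm(
  plan=[
    {"linear": [0,-0.03,0.0],"yaw": 0},
    {"linear": [0,-0.056,0.012],"yaw": 0},
    {"linear": [0,-0.08,0.036],"yaw": 0},
    {"linear": [0,-0.105,0.062],"yaw": 0},
    {"linear": [0,-0.127,0.09],"yaw": 0},
    {"linear": [0,-0.146,0.12],"yaw": 0},
    {"linear": [0,-0.162,0.15],"yaw": 0},
    {"linear": [0,-0.177,0.182],"yaw": 0},
    {"linear": [0,-0.188,0.214],"yaw": 0},
    {"linear": [0,-0.197,0.248],"yaw": 0},
    {"linear": [0,-0.197,0.248],"yaw": 0},
  ],
)

```text
clock: 4.45
ee_pos: [0.4534, -0.1817, 0.0916]
tcp_rot: [-2.498, -1.896, 0.004]
ft_force: [-0.2, 1.8, -0.9]
width: -0.003
gripper_force: 0.0
```

```bash
python3 ang.py;  python3 - <<'E'
from h import *
r,a=.131,.012
to(*[(-r*np.cos(t)+.0025*np.sin(t)+a,-.047,.093-.028+r*np.sin(t)+.0025*np.cos(t),0.0044) for t in (.15,.1,.05,0)])
E
```

```text
t 4.45 at [-0.1196 -0.0466  0.0916  0.0047] F [-0.2  1.8 -0.9] w -0.003 q6 -0.19
hatch angle 0.1826105773697857 758 [0.13817376 0.21024701]
t 4.5 at [-0.1184 -0.0467  0.0924  0.0047] F [0.2 0.2 0. ] w 0.001 q6 -0.19
[-0.001, 0.004, 0.018] yaw -0.0
[-0.001, 0.001, 0.04] yaw -0.0
[-0.001, -0.001, 0.061] yaw -0.0
[-0.001, -0.001, 0.083] yaw -0.0
```

>>> step_arm(
  plan=[
    {"linear": [0,0,0.02],"yaw": 0},
    {"linear": [0,0,0.04],"yaw": 0},
    {"linear": [0,0,0.06],"yaw": 0},
    {"linear": [0,0,0.075],"yaw": 0},
    {"linear": [0,0,0.08],"yaw": 0},
    {"linear": [0,0,0.08],"yaw": 0},
  ],
)

```text
clock: 5.0
ee_pos: [0.4569, -0.1831, 0.0692]
tcp_rot: [-2.502, -1.899, 0.0]
ft_force: [-0.3, 0.6, -0.4]
width: 0.003
gripper_force: 0.0
```

```bash
python3 ang.py
```

```text
t 5.0 at [-0.1159 -0.047   0.0692  0.0044] F [-0.3  0.6 -0.4] w 0.003 q6 -0.19
hatch angle 0.005925291506166847 608 [-0.02857886  0.03069296]
```

>>> step_arm(
  plan=[
    {"linear": [0,0,0.005],"yaw": 0},
    {"linear": [0,0,0.01],"yaw": 0},
    {"linear": [0,0,0.01],"yaw": 0},
  ],
)

```text
clock: 5.3
ee_pos: [0.4574, -0.1833, 0.0668]
tcp_rot: [2.502, 1.899, 0.001]
ft_force: [-0.5, -0.1, 0.3]
width: 0.002
gripper_force: 0.0
```

```bash
python3 ang.py
```

```text
t 5.3 at [-0.1153 -0.0471  0.0668  0.0044] F [-0.5 -0.1  0.3] w 0.002 q6 -0.19
hatch angle -0.007999943436377511 536 [-0.03641673  0.01442101]
```

>>> step_arm(
  plan=[
    {"linear": [0,0,0.005],"yaw": 0},
    {"linear": [0,0,0.01],"yaw": 0},
    {"linear": [0,0,0.01],"yaw": 0},
  ],
)

```text
clock: 5.6
ee_pos: [0.4574, -0.1833, 0.0661]
tcp_rot: [2.501, 1.899, 0.001]
ft_force: [-4.2, 2.0, 20.5]
width: 0.001
gripper_force: 10.1
```

```bash
python3 ang.py
```

```text
t 5.6 at [-0.1153 -0.0472  0.0661  0.0043] F [-4.2  2.  20.5] w 0.001 q6 -0.19
hatch angle -0.010824276893661267 508 [-0.03978674  0.01262936]
```

>>> step_arm(
  plan=[
    {"linear": [0,0,-0.1],"yaw": 0},
    {"linear": [0,0,-0.2],"yaw": 0},
    {"linear": [0,0,-0.3],"yaw": 0},
    {"linear": [0,0,-0.33],"yaw": 0},
    {"linear": [0,0,-0.33],"yaw": 0},
  ],
)

```text
clock: 6.07
ee_pos: [0.4592, -0.1843, 0.1657]
tcp_rot: [2.497, 1.896, 0.005]
ft_force: [-0.1, -0.6, -0.3]
width: 0.0
gripper_force: 0.0
```

>>> step_arm(
  plan=[
    {"linear": [0.06,0,0],"yaw": 0},
    {"linear": [0.12,0,0],"yaw": 0.1},
    {"linear": [0.157,-0.01,0],"yaw": 0.178},
    {"linear": [0.157,-0.01,0],"yaw": 0.178},
    {"linear": [0.157,-0.01,0],"yaw": 0.178},
    {"linear": [0.157,-0.01,0],"yaw": 0.178},
  ],
  grip=0.3,
)

```text
clock: 6.57
ee_pos: [0.4662, -0.1373, 0.1618]
tcp_rot: [-2.626, -1.722, 0.002]
ft_force: [0.1, -0.2, 0.0]
width: 0.648
gripper_force: 0.0
```

```bash
python3 ang.py
python3 - <<'E'
from h import *
img,d,m,T=cam("wrist"); P=pts(d,m,T); np.savez("w.npz",img=img,d=d,P=P,T=T); cv2.imwrite("pics/w1.png",img[...,::-1])
S=P-H; x,y,z=S@EX,S@EY,P[...,2]
k=(abs(x+.118)<.03)&(abs(y)<.03)&(z>.125)&(z<.145)&(d>0)
print(k.sum(), np.round([np.median(x[k]),np.median(y[k]),np.median(z[k])],4))
q=np.stack([x[k],y[k]],1)*1000
if k.sum()>10: print(cv2.minAreaRect(q.astype(np.float32)))
E
```

```text
t 6.57 at [-0.119  -0.0004  0.1618  0.1423] F [ 0.1 -0.2  0. ] w 0.648 q6 0.04
hatch angle -0.00935295350844817 510 [-0.03342359  0.01048737]
1207 [-0.1155  0.0028  0.1357]
((-115.59636688232422, 0.6504440307617188), (41.5682258605957, 9.81139850616455), 81.43219757080078)
```

View pics/w1.png

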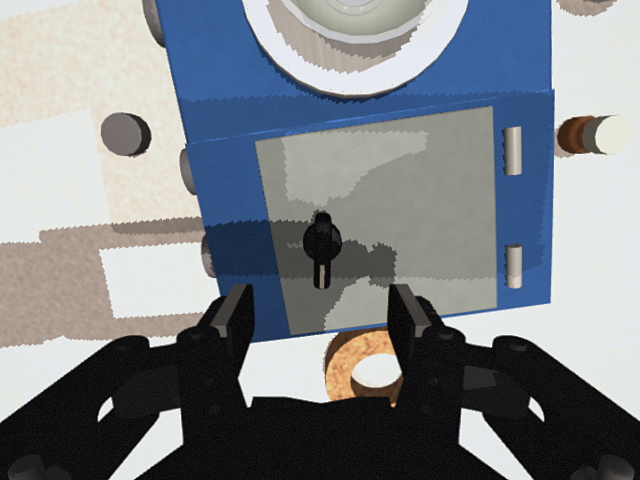

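The hatch is shut flat, and the blade in the wrist view (322, 248) lines up with the fingers, whose tips are at about (245, 290) and (398, 290). I'll check the fingertip height against the TCP before descending.

Run:
```python
from h import *
w=np.load("w.npz"); P=w["P"]; p=read_state()["ee_pos"]; M=R.from_rotvec(read_state()["tcp_rot"]).as_matrix()
L=(P-p)@M
for v,u in ((288,230),(288,248),(300,245),(320,240),(288,392),(288,410),(300,400),(325,425)): print(v,u,np.round(L[v,u],4))
to((-.1158,.0006,.0816,.147))
```

```text
288 230 [-0.0375 -0.0635  0.0708]
288 248 [ 0.0114 -0.026  -0.0435]
300 245 [ 0.0093 -0.0261 -0.0496]
320 240 [ 0.006  -0.0261 -0.0588]
288 392 [ 0.0101  0.0295 -0.0405]
288 410 [ 0.0111  0.036  -0.0428]
300 400 [ 0.011   0.0299 -0.0533]
325 425 [ 0.011   0.0339 -0.0714]
t 6.67 at [-0.1185 -0.0007  0.1622  0.1438] F [0.2 0.1 0.5] w 0.654 q6 0.04
[0.006, 0.009, 0.269] yaw 0.004
```

>>> step_arm(
  plan=[
    {"linear": [0.004,0.006,0.08],"yaw": 0.004},
    {"linear": [0.004,0.006,0.16],"yaw": 0.004},
    {"linear": [0.004,0.006,0.23],"yaw": 0.004},
    {"linear": [0.004,0.006,0.27],"yaw": 0.004},
    {"linear": [0.004,0.006,0.27],"yaw": 0.004},
    {"linear": [0.004,0.006,0.27],"yaw": 0.004},
  ],
)

```text
clock: 7.17
ee_pos: [0.4684, -0.137, 0.0812]
tcp_rot: [-2.631, -1.715, 0.002]
ft_force: [0.4, 0.2, -0.1]
width: 0.653
gripper_force: 0.0
```

>>> step_arm(
  plan=[
    {"linear": [0,0,0],"yaw": 0},
    {"linear": [0,0,0],"yaw": 0},
    {"linear": [0,0,0],"yaw": 0},
    {"linear": [0,0,0],"yaw": 0},
    {"linear": [0,0,0],"yaw": 0},
    {"linear": [0,0,0],"yaw": 0},
  ],
  grip=-1,
  force=40,
)

```text
clock: 7.67
ee_pos: [0.468, -0.1364, 0.0828]
tcp_rot: [-2.631, -1.716, 0.001]
ft_force: [-4.2, 1.5, 6.3]
width: 0.104
gripper_force: 41.8
```

```bash
python3 ang.py; python3 -c "
from h import *
img,d,m,T=cam('wrist'); cv2.imwrite('pics/w2.png',img[...,::-1])"
```

```text
t 7.67 at [-0.1175  0.001   0.0828  0.1472] F [-4.2  1.5  6.3] w 0.104 q6 0.05
hatch angle -0.010912748069006002 508 [-0.03742453  0.01062226]
```

View pics/w2.png

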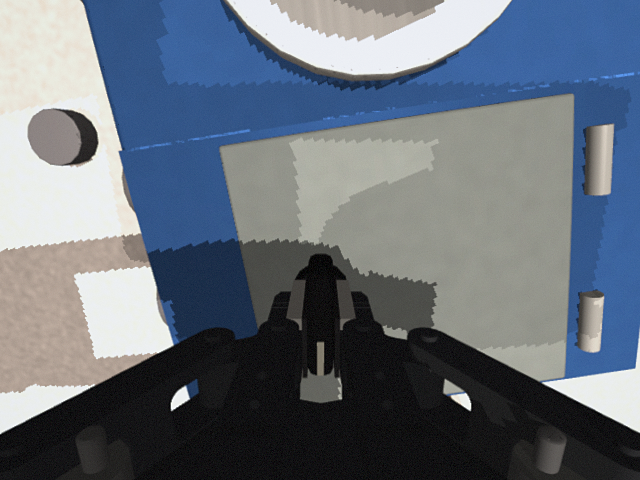

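The blade is held between the pads (322, 320) at about 9 mm opening, so I'm turning it clockwise now.

>>> step_arm(
  plan=[
    {"linear": [0,0,0],"yaw": 0.08},
    {"linear": [0,0,0],"yaw": 0.18},
    {"linear": [0,0,0],"yaw": 0.28},
    {"linear": [0,0,0],"yaw": 0.38},
    {"linear": [0,0,0],"yaw": 0.48},
    {"linear": [0,0,0],"yaw": 0.58},
    {"linear": [0,0,0],"yaw": 0.68},
    {"linear": [0,0,0],"yaw": 0.78},
    {"linear": [0,0,0],"yaw": 0.85},
    {"linear": [0,0,0],"yaw": 0.85},
  ],
)

```text
clock: 8.6
ee_pos: [0.4682, -0.1366, 0.0828]
tcp_rot: [3.049, 0.756, -0.001]
ft_force: [-3.0, 0.4, 5.5]
width: 0.101
gripper_force: 41.7
```

```bash
python3 -c "
from h import *
to((-.1175,.001,.0825,1.46)); print(read_state()['moment'])"
```

```text
t 8.6 at [-1.172e-01  8.000e-04  8.280e-02  8.170e-01] F [-3.   0.4  5.5] w 0.101 q6 0.72
[-0.0, -0.001, 0.001] yaw 0.819
[-0.01575625  0.53341308 -0.06440766]
```

>>> step_arm(
  plan=[
    {"linear": [0,0,0],"yaw": 0.08},
    {"linear": [0,0,0],"yaw": 0.18},
    {"linear": [0,0,0],"yaw": 0.28},
    {"linear": [0,0,0],"yaw": 0.38},
    {"linear": [0,0,0],"yaw": 0.48},
    {"linear": [0,0,0],"yaw": 0.58},
    {"linear": [0,0,0],"yaw": 0.68},
    {"linear": [0,0,0],"yaw": 0.76},
    {"linear": [0,0,0],"yaw": 0.82},
    {"linear": [0,0,0],"yaw": 0.84},
    {"linear": [0,0,0],"yaw": 0.84},
  ],
)

```text
clock: 9.52
ee_pos: [0.4683, -0.1369, 0.0828]
tcp_rot: [3.129, -0.27, -0.001]
ft_force: [-2.5, -0.6, 6.3]
width: 0.106
gripper_force: 41.6
```

```bash
python3 -c "
from h import *
to((-.1175,.001,.0825,1.5)); print(read_state()['moment'])"; python3 ang.py
```

```text
t 9.52 at [-1.1710e-01  5.0000e-04  8.2800e-02  1.4749e+00] F [-2.5 -0.6  6.3] w 0.106 q6 1.37
[-0.001, -0.002, 0.001] yaw 0.032
[-0.14604115  0.54752575 -0.11192127]
t 9.52 at [-1.1710e-01  5.0000e-04  8.2800e-02  1.4749e+00] F [-2.5 -0.6  6.3] w 0.106 q6 1.37
hatch angle -0.0030307133677821684 648 [-0.03114277  0.63294744]
```

Turned to about 1.47 rad. Next I release, lift straight up and verify.

>>> step_arm(
  plan=[
    {"linear": [0,0,0],"yaw": 0},
    {"linear": [0,0,0],"yaw": 0},
    {"linear": [0,0,0],"yaw": 0},
    {"linear": [0,0,0],"yaw": 0},
    {"linear": [0,0,0],"yaw": 0},
  ],
  grip=0.0,
)

```text
clock: 9.98
ee_pos: [0.4691, -0.1366, 0.0818]
tcp_rot: [-3.13, 0.269, -0.0]
ft_force: [0.6, 0.1, 0.8]
width: 0.498
gripper_force: 0.0
```

>>> step_arm(
  plan=[
    {"linear": [0,0,-0.08],"yaw": 0},
    {"linear": [0,0,-0.18],"yaw": 0},
    {"linear": [0,0,-0.28],"yaw": 0},
    {"linear": [0,0,-0.38],"yaw": 0},
    {"linear": [0,0,-0.45],"yaw": 0},
    {"linear": [0,0,-0.45],"yaw": 0},
    {"linear": [0,0,-0.45],"yaw": 0},
  ],
)

```text
clock: 10.57
ee_pos: [0.4699, -0.137, 0.218]
tcp_rot: [3.129, -0.269, 0.005]
ft_force: [0.6, -0.2, -0.8]
width: 0.5
gripper_force: 0.0
```

```bash
python3 ang.py
python3 - <<'E'
from h import *
img,d,m,T=cam("wrist"); P=pts(d,m,T); cv2.imwrite("pics/w3.png",img[...,::-1])
S=P-H; x,y,z=S@EX,S@EY,P[...,2]
k=(abs(x+.118)<.03)&(abs(y)<.03)&(z>.125)&(z<.145)&(d>0)
q=np.stack([x[k],y[k]],1)*1000
print(k.sum(),cv2.minAreaRect(q.astype(np.float32)))
h=(x<-.06)&(x>-.14)&(abs(y)>.03)&(abs(y)<.06)&(abs(z-.0955)<.03); print("hatch z",np.percentile(z[h],[5,50,95]))
E
```

```text
t 10.57 at [-1.1550e-01  9.0000e-04  2.1800e-01  1.4746e+00] F [ 0.6 -0.2 -0.8] w 0.5 q6 1.37
hatch angle -0.009676923389000263 516 [-0.03571165  0.01056121]
746 ((-115.02053833007812, -0.2365422248840332), (41.305606842041016, 9.433732986450195), 5.419583320617676)
hatch z [0.09490586 0.09604036 0.09722466]
```

View pics/w3.png

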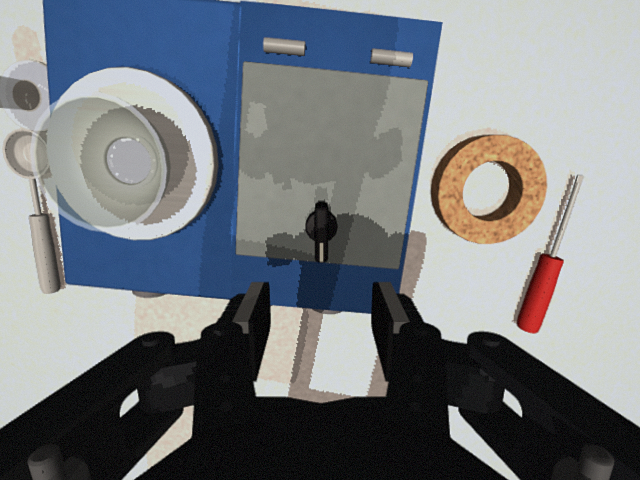

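The wrist view shows the hatch flat. The wing's white-marked end (321, 255) points to the free edge (wing ≈ 1.48 rad), and the dish and bench items are in place.

```bash
python3 -c "
from rig import bot; print(bot.finish_job())"
```

```text
the job is handed in; nothing more can be done
None
```

The hatch is shut flat, its wing knob is turned to about 1.48 rad so the tongue should sit behind the front frame edge, the arm is clear, and the job was handed in after about 11 s (no verdict came back).

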